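# Hang the freshly gilded frame on the drying stand's swivel hooks

### The arm

A 6-joint arm with a two-finger parallel gripper is mounted at the origin on the work surface. World frame = base frame: x ahead of the robot, y to its left, z up, the work surface at z = 0. Lengths are in m, angles in rad, forces in N, time in s.
With the tool pointing down it reaches from about 0.3 to 0.775 m from the base axis. Payload 14.6 kg.
Tool frame: the origin (TCP) lies midway between the tips of the shut fingers; the grasp point (between the pads) lies 19 mm behind it (ctrl.pinch_z is the distance from the TCP to the grasp point, in m); z points along the fingers, y is the line along which they close (so a half turn about z gives the same grasp; the last joint's range is limited). The gripper opens to 94 mm and grips with 3 to 60 N. Pads are 16 mm wide; open, the fingers measure 119 mm over their backs; the gripper's body (75 mm by 177 mm) begins 78 mm behind the grasp point.
Start: joints at [1.226, 0.3, 1.521, -0, 1.321, -0.067], TCP at [0.151, 0.529, 0.205] pointing down, gripper open.
Joint ranges: [-3.03, 3.03], [-0.79, 2.21], [0.23, 2.52], [-1.04, 4.18], [0, 3.07], [-2.55, 2.55]. Speed limits (rad/s): [2.22, 2.22, 2.57, 3.14, 3.14, 3.14].

### API

Orientations are given as [roll, pitch, yaw] about the fixed x, y, z axes, in that order (R = Rz(yaw) Ry(pitch) Rx(roll)).
In Python, from station import ctrl gives the robot as it stands.
- The arm moves only by the tool jog_arm, never from a script. Its argument "motion" is a list of rows, each a list of 7 numbers: the shift along the tool's x, y, z in m, then the turn, a rotation vector about the tool's x, y, z in rad, then the opening, from -1 (shut) to 1 (fully open). In form: [[tx, ty, tz, rx, ry, rz, gripper], ...]. A call has 1 to 5 rows; each row shifts and turns the commanded pose from where the row before left it, along the tool's axes as they then stand; what a row does not reach is not made up. A row lasts 1/10 s, in which the tool goes at most 50 mm and 8.59 degrees, less where a joint would pass 70% of its speed; a pose out of reach is approached as far as the arm can. A call is refused whole if a number of a shift passes 0.05 or a number of a turn 0.15, either way. A call with a gripper value outside its range is refused whole. The fingers move at their own pace and stop on an object; "squeeze" is the grip in N (left out, the last holds). Time passes only in rows, so rows that do not move let the fingers close. It gives the time, the measured TCP pose, the force, the opening and the grip force at its end, in the units of the state.
- ctrl.get_obs(): the state, without advancing time (a new reading comes with each control period).
- ctrl.camera(name): name is "scene" or "top"; returns the picture (480x640x3 uint8, red, green, blue); there is no depth.
- ctrl.camera_model(name): a dict with "intrinsics" (3x3 intrinsics, pixels), "rvec" (rotation vector, rad) and "tvec" (3), from world to camera coordinates, as OpenCV has them. Camera axes: x right, y down, z forward; pixel columns grow to the right and rows downward; lengths in m; the calibration is good to about 2 mm. A picture is of the moment at which its call begins. camera_model takes no time and is no camera call.
- ctrl.hand_in(): hands the job in; it is judged then, once.
The state is a dict: "time_s": time; "qpos": joint angles; "joint_vel": joint speeds; "tau": joint torques, N m; "ee_pos": TCP position; "eef_rot": TCP orientation; "force": force on the tool from outside, world axes, zero at the start; "moment": the same for the moment, N m; "grip_width": finger opening in m; "grip_force": force on a finger pad.
Only numpy, scipy, OpenCV 4.12 (cv2) and the standard library are available. Lean on these libraries where they do the work, as an engineer would, in place of code of your own. Each camera call takes 0.05 s, during which the arm holds its last target. There are 200 camera calls.

### The job

Swing the drying stand's arm back over its drip tray, right up to its stop, and hang the gold picture frame from the rack by its top rail in the arm's two hooks, centred, so that it hangs straight and free above the tray. Let go of it, and leave the two boards in the rack and everything else on the table where they are.

Things in the scene. Friction and masses are not known exactly. Their poses are not given: they have to be found in the camera images.
- gold_frame: gold open picture frame (no glass or back), 200 wide x 170 high x 12 mm thick, 0.1 to 0.2 kg, rails 20 mm wide, opening 160 x 130 mm. Stands upright in one of the rack's three slots, its top 190 mm above the table. Origin: centre of its underside; own y along its width, z up, x through its thickness (front and back alike)
- rail_middle (a point): middle of the underside of the frame's top rail, 150 mm above the frame's origin: it should end up at hooks_mid. The rail's top is 20 mm above it. The hooks take the rail 38 to 52 mm either side of it, so grasp the rail at its middle, between them
- rack: fixed wooden rack, base board 200 (own x) x 215 mm (own y), its top 20 mm above the table. Slots at own x = -60, 0, +60 mm between dowel pairs 14 mm apart in the clear, at own y = -85 and +85 mm; dowel tops 80 mm above the table: lift things 65 mm straight up to clear them. Origin: centre of its underside
- drying_stand: fixed steel stand: round dark base (85 mm radius, 26 mm high at most), 20 mm post, no part of it above z = 262 mm. A white drip tray 110 (own x) x 250 (own y) x 20 mm high stands with its centre 160 mm from the post along the stand's own -x. Origin: on the post's axis at the table
- drying_arm (a joint): swivel of the arm about the post, rad: 0 = at the stop, pointing along the stand's own -x over the tray; grows clockwise seen from above, towards own +y; range 0 to 1.7, starts at 0.7 to 1.5. Turns stiffly (0.12 N m), stays where left. A 10 mm bar at z = 245 mm runs out to a cross bar 80 mm from the post's axis (same height, ends 55 mm either side), which carries two hooks on level prongs
- hooks_mid (a point): point midway between the two hooks' seats, at the height of their tops: 160 mm out from the post's axis, z = 204 mm, moving with the arm; own -x points outward along the arm, y to the hooks, z up. The J-hooks, of 14 mm wide strip, stand 45 mm either side. Inward of each seat a shank rises to 250 mm, outward a tip; the throat between is 21 mm wide at the bottom, wider above, open outward
- tip_a (a point): centre of the red guard (10 mm thick, 16 mm wide) on one hook's tip: 21 mm outward of hooks_mid, 26 mm above it and 45 mm to its own +y. The frame comes in from outside towards the post, square across the arm, its top rail passing over both red tips and the tips going through its opening, until the rail is above the seats; then it is lowered into both throats together
- tip_b (a point): the same on the other hook, 45 mm to the own -y of hooks_mid
- teal_board: teal painted board 200 x 12 x 95 mm high standing in another slot of the rack; origin: centre of its underside
- pink_board: pink painted board 200 x 12 x 95 mm high standing in another slot of the rack; origin: centre of its underside
- brush_jar: glass jar with paint brushes, 72 mm wide, 190 mm high; origin: centre of its underside
- paint_tube: magenta paint tube standing on its white cap, 58 mm wide, 159 mm high; origin: centre of its underside
- paint_pot: small blue paint pot with black lid, 42 mm wide, 45 mm high; origin: centre of its underside
- twine_roll: roll of twine standing upright, 48 mm wide, 50 mm high; origin: centre of its underside
- wings: gold angel-wing cut-out lying flat, about 290 x 120 x 5 mm; origin: at the middle between the wings, underside
- palette: grey round palette dish, 100 mm wide, 14 mm high; origin: centre of its underside
Things that resemble listed ones, but are neither listed nor needed, are in the scene too. There is more than one size of the gold_frame; the job needs the largest.

How it is judged:
By the outcome, as a careful person would: the job done as asked, in the order asked, and still so for the second after the job is handed in, with the robot touching nothing.
It also fails if it takes over 64 s, if anything falls off the work surface, if the arm or the gripper's body presses on something with over 40 N, if the wrist force passes 120 N, or if a joint passes its speed limit or range.

## Working session

There is one attempt and no reset: what is moved stays moved. The work goes in short steps, Python scripts to look and compute and a tool call to move; the robot and the scene stay as the last step left them, time stands still between calls to the robot, and variables do not carry over. Pictures are saved under pics/ and viewed, at most 10 in all, crops included, and the job is handed in when it is done.

Besides the shell and the picture viewer there is one more tool, called after "Call:" as name(argument=value, ...), one argument or row to a line, values as JSON. jog_arm: Moves the arm, as the interface text tells. Its arguments: {"type":"object","properties":{"motion":{"type":"array"},"squeeze":{"type":"number"}},"required":["motion"]}

```bash
mkdir -p pics; ls
cat > h.py <<'E'
import numpy as np, cv2
from scipy.spatial.transform import Rotation as R
from station import ctrl
def snap(n,f):
    im=ctrl.camera(n); cv2.imwrite('pics/'+f,im[:,:,::-1]); return im
def cam(n):
    m=ctrl.camera_model(n); return np.array(m['intrinsics'],float),np.array(m['rvec'],float),np.array(m['tvec'],float)
def px2w(n,u,v,z):
    K,r,t=cam(n); Rm=cv2.Rodrigues(r)[0]; c=-Rm.T@t.ravel(); d=Rm.T@np.linalg.inv(K)@np.array([u,v,1.]); return c+d*(z-c[2])/d[2]
def w2px(n,p):
    K,r,t=cam(n); return cv2.projectPoints(np.array(p,float).reshape(-1,1,3),r,t,K,None)[0][:,0]
E
python3 - <<'E'
from h import *
snap('top','t0.png'); snap('scene','s0.png')
print(ctrl.get_obs())
for n in('top','scene'):
    K,r,t=cam(n); print(K, -cv2.Rodrigues(r)[0].T@t.ravel(), cv2.Rodrigues(r)[0].round(3))
E
```

```text
pics
{'time_s': 0.1, 'qpos': array([ 1.22638634e+00,  3.00452009e-01,  1.52152532e+00,  2.54980697e-06,
        1.32071061e+00, -6.66121748e-02]), 'joint_vel': array([ 0.00104552, -0.00062783, -0.00092342,  0.00073381,  0.00105854,
        0.00080321]), 'tau': array([ 7.97738685e-04, -5.32644546e+01, -3.53282368e+01,  7.09677231e-02,
        2.35155568e-02, -2.32076314e-05]), 'ee_pos': array([0.15075785, 0.52868296, 0.20492039]), 'eef_rot': array([-3.14049996e+00, -7.53698481e-05,  2.86379417e+00]), 'force': array([-0.01534886,  0.19807396,  0.15990202]), 'moment': array([-0.033855  , -0.04727977,  0.01338206]), 'grip_force': 0.0, 'grip_width': 0.09412153802570038}
[[524.48183113   0.         319.326065  ]
 [  0.         524.48183113 240.18745229]
 [  0.           0.           1.        ]] [ 0.335808   -0.09310018  1.65437872] [[-0.031 -1.     0.   ]
 [-0.988  0.03  -0.15 ]
 [ 0.15  -0.005 -0.989]]
[[445.04447697   0.         316.1784718 ]
 [  0.         445.04447697 244.53076865]
 [  0.           0.           1.        ]] [1.45064952 0.26653483 0.89324626] [[-0.386  0.923 -0.003]
 [ 0.552  0.228 -0.802]
 [-0.739 -0.311 -0.598]]
```

View pics/t0.png

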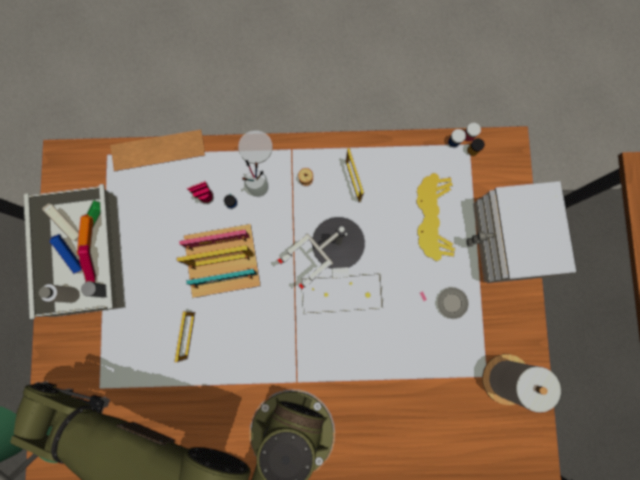

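View pics/s0.png

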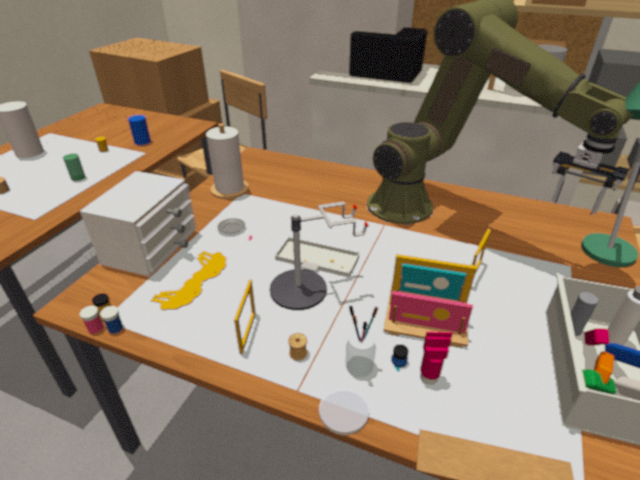

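The top view shows the rack at about (222,260), with the gold frame in the middle slot between pink and teal. The stand base is at (338,243), the tray at (342,293), and the red tips near (280,262) and (301,286). I'll enlarge that area.

Run:
```python
from h import *
a=cv2.imread('pics/t0.png')[205:325,170:390]; cv2.imwrite('pics/t0c.png',cv2.resize(a,(792,432),interpolation=cv2.INTER_CUBIC))
b=cv2.imread('pics/s0.png')[190:350,260:490]; cv2.imwrite('pics/s0c.png',cv2.resize(b,(782,544),interpolation=cv2.INTER_CUBIC))
```

```text
(no output)
```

View pics/t0c.png

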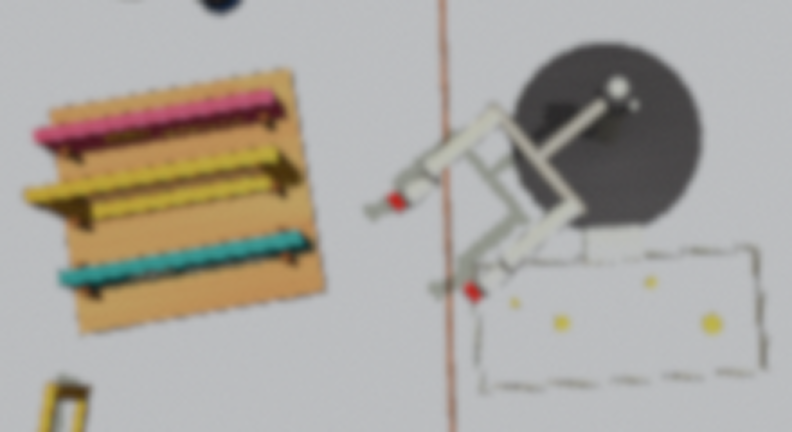

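View pics/s0c.png

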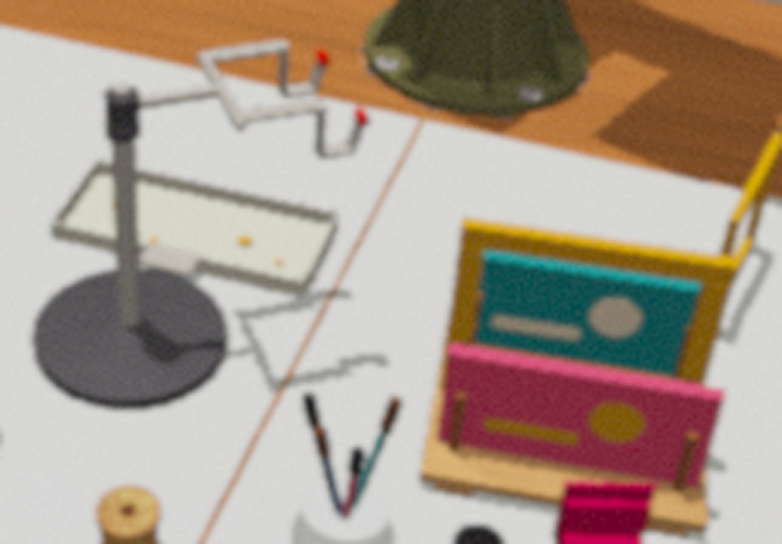

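Run:
```python
from h import *
T=lambda u,v,z: px2w('top',170+(u+.5)/3.6-.5,205+(v+.5)/3.6-.5,z)
S=lambda u,v,z: px2w('scene',260+(u+.5)/3.4-.5,190+(v+.5)/3.4-.5,z)
def pr(n,*p): print(n,*[x[:2].round(4) for x in p])
f=[T(27,196,.19),T(281,153,.19)]; pr('frame top',*f,sum(f)/2,np.linalg.norm(f[1]-f[0]))if 0 else print('frame',[x[:2].round(4) for x in f],(sum(f)/2)[:2],np.linalg.norm(f[1]-f[0]))
g=[S(465,222,.19),S(738,262,.19)]; print('frameS',[x[:2].round(4) for x in g],(sum(g)/2)[:2],np.linalg.norm(g[1]-g[0]))
d=f[0]-f[1]; print('yaw of width axis',np.arctan2(d[1],d[0]))
r=[T(*p,.02) for p in((52,108),(292,70),(326,290),(82,333))]; pr('rack',*r,sum(r)/4)
print([np.linalg.norm(r[i]-r[i-1]).round(3) for i in range(4)])
e=(r[0]+r[3]-r[1]-r[2]); print('rack y axis',np.arctan2(e[1],e[0]))
t=[T(*p,.02) for p in((760,248),(768,370),(482,390),(476,265))]; pr('tray',*t,sum(t)/4)
print([np.linalg.norm(t[i]-t[i-1]).round(3) for i in range(4)]); e=t[3]+t[2]-t[0]-t[1]; print('tray y',np.arctan2(e[1],e[0]))
p=T(619,88,.262); pr('post',p,S(122,92,.262),T(607,136,.01))
a,b=T(397,201,.230),T(474,291,.230); a2,b2=S(361,117,.23),S(322,58,.23)
pr('tips',a,b,a2,b2); print(np.linalg.norm(a-b),np.linalg.norm(a2-b2))
for q in((a+b)/2,(a2+b2)/2):
  d=q-p; print('arm',np.hypot(d[0],d[1]),np.arctan2(d[1],d[0]))
```

```text
frame [array([0.5159, 0.3009]), array([0.5437, 0.1024])] [0.5297944  0.20165065] 0.20034544205338162
frameS [array([0.544, 0.108]), array([0.5143, 0.3033])] [0.52917763 0.20566233] 0.19753131731226048
yaw of width axis 1.7098728316887455
rack [0.6138 0.3254] [0.6412 0.1147] [0.4471 0.0875] [0.4166 0.2981] [0.5297 0.2064]
[np.float64(0.199), np.float64(0.212), np.float64(0.196), np.float64(0.213)]
rack y axis 1.707398174415078
tray [ 0.4719 -0.2891] [ 0.3668 -0.291 ] [ 0.3574 -0.045 ] [ 0.4647 -0.0426] [ 0.4152 -0.1669]
[np.float64(0.247), np.float64(0.105), np.float64(0.246), np.float64(0.107)]
tray y 1.604549292147436
post [ 0.5748 -0.1605] [ 0.5795 -0.1576] [ 0.5755 -0.1605]
tips [0.4985 0.0095] [ 0.4286 -0.0471] [0.4965 0.0085] [ 0.4256 -0.0477]
0.0899857187279702 0.0904798562940485
arm 0.18010698794651134 2.2362834249080796
arm 0.18104234421919158 2.2499006773376076
```

Every measurement matches the stated sizes: frame 200 mm, rack 199×212, tips 90 mm apart, tip radius about 180 mm. So:
- Post at (0.577, -0.159) and stand yaw about 0.036.
- Arm joint at about 0.93 rad.
- Frame at (0.530, 0.204), with its width axis at 1.709.

Next I'll write a helper that works out the moves.

```bash
cat >> h.py <<'E'
post=np.array([.577,-.159]); SY=.036
def own(x,y,q):  # arm frame -> world xy
    a=SY-q; c,s=np.cos(a),np.sin(a); return post+np.array([c*x-s*y,s*x+c*y])
def plan(wps,grip,p0=None,y0=None):
    """wps: list of (x,y,z,yaw,nrows); tool kept pointing down"""
    o=ctrl.get_obs(); Rm=R.from_euler('xyz',o['eef_rot']); p=np.array(o['ee_pos'])
    print('at',p.round(4),o['eef_rot'].round(4),'F',o['force'].round(1),'t',o['time_s'],o['grip_width'])
    for x,y,z,yaw,n in wps:
        tgt=R.from_euler('xyz',[np.pi,0,yaw]); rv=(Rm.inv()*tgt).as_rotvec()/n; dp=(np.array([x,y,z])-p)/n
        for _ in range(n):
            row=np.r_[Rm.inv().apply(dp),rv].round(4); print([float(v)+0 for v in row]+[grip])
            p=p+Rm.apply(row[:3]); Rm=Rm*R.from_rotvec(row[3:])
E
python3 - <<'E'
from h import *
s=own(-.120,.085,.935); print(s)
plan([(.2,.5,.29,2.7,3),(*s,.29,1.65,14),(*s,.225,1.65,2)],-1)
E
```

```text
[ 0.56884276 -0.01217201]
at [0.1508 0.5287 0.2049] [-3.1405e+00 -1.0000e-04  2.8638e+00] F [-0.   0.2  0.2] t 0.1 0.09412153802570038
[-0.0184, -0.0047, -0.0284, -0.0004, 0.0, 0.0546, -1]
[-0.0186, -0.0037, -0.0284, -0.0004, 0.0, 0.0546, -1]
[-0.0188, -0.0027, -0.0284, -0.0004, 0.0, 0.0546, -1]
[-0.0395, -0.0218, 0.0, 0.0, 0.0, 0.075, -1]
[-0.041, -0.0188, 0.0, 0.0, 0.0, 0.075, -1]
[-0.0423, -0.0157, 0.0, 0.0, 0.0, 0.075, -1]
[-0.0433, -0.0125, 0.0, 0.0, 0.0, 0.075, -1]
[-0.0441, -0.0092, 0.0, 0.0, 0.0, 0.075, -1]
[-0.0447, -0.0058, 0.0, 0.0, 0.0, 0.075, -1]
[-0.045, -0.0025, 0.0, 0.0, 0.0, 0.075, -1]
[-0.0451, 0.0009, 0.0, 0.0, 0.0, 0.075, -1]
[-0.0449, 0.0043, 0.0, 0.0, 0.0, 0.075, -1]
[-0.0444, 0.0076, 0.0, 0.0, 0.0, 0.075, -1]
[-0.0437, 0.0109, 0.0, 0.0, 0.0, 0.075, -1]
[-0.0428, 0.0142, 0.0, 0.0, 0.0, 0.075, -1]
[-0.0416, 0.0173, 0.0, 0.0, 0.0, 0.075, -1]
[-0.0402, 0.0204, 0.0, 0.0, 0.0, 0.075, -1]
[0.0, 0.0001, 0.0325, 0.0, 0.0, 0.0, -1]
[0.0, 0.0001, 0.0325, 0.0, 0.0, 0.0, -1]
```

Call:
jog_arm(
  motion=[
    [-0.018, -0.005, -0.028, 0, 0, 0.055, -1],
    [-0.019, -0.004, -0.028, 0, 0, 0.055, -1],
    [-0.019, -0.003, -0.028, 0, 0, 0.055, -1],
    [-0.04, -0.022, 0, 0, 0, 0.075, -1],
    [-0.041, -0.019, 0, 0, 0, 0.075, -1],
  ],
)

```text
time_s: 0.6
ee_pos: [0.2534, 0.4244, 0.2896]
eef_rot: [3.141, 0.0, 2.547]
force: [0.5, 1.2, -0.3]
grip_width: 0.0572
grip_force: 0.0
```

Call:
jog_arm(
  motion=[
    [-0.042, -0.016, 0, 0, 0, 0.075, -1],
    [-0.043, -0.0125, 0, 0, 0, 0.075, -1],
    [-0.044, -0.009, 0, 0, 0, 0.075, -1],
    [-0.045, -0.006, 0, 0, 0, 0.075, -1],
    [-0.045, -0.0025, 0, 0, 0, 0.075, -1],
  ],
)

```text
time_s: 1.1
ee_pos: [0.3844, 0.2406, 0.2894]
eef_rot: [-3.142, -0.0, 2.171]
force: [0.2, 0.7, 0.1]
grip_width: 0.0172
grip_force: 0.0
```

Call:
jog_arm(
  motion=[
    [-0.045, 0.001, 0, 0, 0, 0.075, -1],
    [-0.045, 0.004, 0, 0, 0, 0.075, -1],
    [-0.044, 0.0075, 0, 0, 0, 0.075, -1],
    [-0.044, 0.011, 0, 0, 0, 0.075, -1],
    [0, 0, 0, 0, 0, 0, -1],
  ],
)

```text
time_s: 1.6
ee_pos: [0.4904, 0.0922, 0.2886]
eef_rot: [-3.14, 0.0, 1.867]
force: [-0.5, 0.5, -0.4]
grip_width: 0.0002
grip_force: 0.0
```

Run:
```python
from h import *
s=own(-.120,.085,.935)
e=[]
for q in np.linspace(.935,-.0,7):
    yh=.052+8e-3*abs(np.cos(q-.0))+.0125*abs(np.sin(q)); e.append((*own(-.120,yh,q),.225,1.65,3))
print(np.array(e)[:,:2].round(4))
plan([(*s,.29,1.65,3),(*s,.225,1.65,2)]+e,-1)
```

```text
[[ 0.5546 -0.0235]
 [ 0.5336 -0.0289]
 [ 0.5136 -0.0377]
 [ 0.4951 -0.05  ]
 [ 0.4788 -0.0653]
 [ 0.4653 -0.0833]
 [ 0.4549 -0.1034]]
at [0.4904 0.0922 0.2886] [-3.1402e+00  4.0000e-04  1.8668e+00] F [-0.5  0.5 -0.4] t 1.6 0.00024628445272327563
[-0.0409, 0.0149, -0.0005, -0.0005, 0.0002, 0.0723, -1]
[-0.0397, 0.0178, -0.0005, -0.0005, 0.0002, 0.0723, -1]
[-0.0383, 0.0206, -0.0005, -0.0005, 0.0002, 0.0723, -1]
[0.0, 0.0, 0.0325, 0.0001, -0.0001, 0.0, -1]
[0.0, 0.0, 0.0325, 0.0001, -0.0001, 0.0, -1]
[-0.0034, -0.005, 0.0, 0.0, 0.0, 0.0, -1]
[-0.0034, -0.005, 0.0, 0.0, 0.0, 0.0, -1]
[-0.0034, -0.005, 0.0, 0.0, 0.0, 0.0, -1]
[-0.0012, -0.0072, 0.0, 0.0, 0.0, 0.0, -1]
[-0.0012, -0.0072, 0.0, 0.0, 0.0, 0.0, -1]
[-0.0012, -0.0072, 0.0, 0.0, 0.0, 0.0, -1]
[-0.0025, -0.0068, 0.0, 0.0, 0.0, 0.0, -1]
[-0.0025, -0.0068, 0.0, 0.0, 0.0, 0.0, -1]
[-0.0025, -0.0068, 0.0, 0.0, 0.0, 0.0, -1]
[-0.0035, -0.0065, 0.0, 0.0, 0.0, 0.0, -1]
[-0.0035, -0.0065, 0.0, 0.0, 0.0, 0.0, -1]
[-0.0035, -0.0065, 0.0, 0.0, 0.0, 0.0, -1]
[-0.0047, -0.0058, 0.0, 0.0, 0.0, 0.0, -1]
[-0.0047, -0.0058, 0.0, 0.0, 0.0, 0.0, -1]
[-0.0047, -0.0058, 0.0, 0.0, 0.0, 0.0, -1]
[-0.0056, -0.005, 0.0, 0.0, 0.0, 0.0, -1]
[-0.0056, -0.005, 0.0, 0.0, 0.0, 0.0, -1]
[-0.0056, -0.005, 0.0, 0.0, 0.0, 0.0, -1]
[-0.0064, -0.004, 0.0, 0.0, 0.0, 0.0, -1]
[-0.0064, -0.004, 0.0, 0.0, 0.0, 0.0, -1]
[-0.0064, -0.004, 0.0, 0.0, 0.0, 0.0, -1]
```

Call:
jog_arm(
  motion=[
    [-0.041, 0.015, 0, 0, 0, 0.072, -1],
    [-0.04, 0.018, 0, 0, 0, 0.072, -1],
    [-0.038, 0.0205, 0, 0, 0, 0.072, -1],
    [0, 0, 0.032, 0, 0, 0, -1],
    [0, 0, 0.032, 0, 0, 0, -1],
  ],
)

```text
time_s: 2.1
ee_pos: [0.5684, -0.0085, 0.2243]
eef_rot: [3.141, -0.0, 1.657]
force: [0.8, -0.9, -0.1]
grip_width: 0.0002
grip_force: 0.0
```

Call:
jog_arm(
  motion=[
    [-0.0034, -0.005, 0, 0, 0, 0, -1],
    [-0.0034, -0.005, 0, 0, 0, 0, -1],
    [-0.0034, -0.005, 0, 0, 0, 0, -1],
    [-0.0012, -0.0072, 0, 0, 0, 0, -1],
    [-0.0012, -0.0072, 0, 0, 0, 0, -1],
  ],
)

```text
time_s: 2.6
ee_pos: [0.5397, -0.0232, 0.2267]
eef_rot: [3.14, 0.0, 1.658]
force: [0.8, -0.2, 0.3]
grip_width: 0.0006
grip_force: 0.5
```

Call:
jog_arm(
  motion=[
    [-0.0012, -0.0072, 0, 0, 0, 0, -1],
    [-0.0025, -0.0068, 0, 0, 0, 0, -1],
    [-0.0025, -0.0068, 0, 0, 0, 0, -1],
    [-0.0025, -0.0068, 0, 0, 0, 0, -1],
    [-0.0035, -0.0065, 0, 0, 0, 0, -1],
  ],
)

```text
time_s: 3.1
ee_pos: [0.5065, -0.0384, 0.2254]
eef_rot: [-3.142, -0.0, 1.658]
force: [0.1, 0.7, 0.1]
grip_width: 0.0006
grip_force: 0.4
```

Call:
jog_arm(
  motion=[
    [-0.0035, -0.0065, 0, 0, 0, 0, -1],
    [-0.0035, -0.0065, 0, 0, 0, 0, -1],
    [-0.0047, -0.0058, 0, 0, 0, 0, -1],
    [-0.0047, -0.0058, 0, 0, 0, 0, -1],
    [-0.0047, -0.0058, 0, 0, 0, 0, -1],
  ],
)

```text
time_s: 3.6
ee_pos: [0.4782, -0.0623, 0.2255]
eef_rot: [3.142, 0.0, 1.658]
force: [1.2, 0.2, 0.7]
grip_width: 0.0003
grip_force: 0.4
```

Run:
```python
from h import *
e=[]
for q in np.linspace(.3,0,4):
    yh=.052+8e-3+.0125*abs(np.sin(q)); e.append((*own(-.120,yh,q),.225,1.63,3))
plan(e,-1)
a=snap('top','t1.png')[205:325,210:390]; cv2.imwrite('pics/t1c.png',cv2.resize(a[:,:,::-1],(720,480),interpolation=cv2.INTER_CUBIC))
```

```text
at [ 0.4782 -0.0623  0.2255] [3.1416 0.     1.6577] F [1.2 0.2 0.7] t 3.6 0.0002747129147456449
[-0.0013, -0.0002, 0.0002, 0.0, 0.0, 0.0092, -1]
[-0.0013, -0.0002, 0.0002, 0.0, 0.0, 0.0092, -1]
[-0.0013, -0.0002, 0.0002, 0.0, 0.0, 0.0092, -1]
[-0.0037, -0.0032, 0.0, 0.0, 0.0, 0.0, -1]
[-0.0037, -0.0032, 0.0, 0.0, 0.0, 0.0, -1]
[-0.0037, -0.0032, 0.0, 0.0, 0.0, 0.0, -1]
[-0.0039, -0.0028, 0.0, 0.0, 0.0, 0.0, -1]
[-0.0039, -0.0028, 0.0, 0.0, 0.0, 0.0, -1]
[-0.0039, -0.0028, 0.0, 0.0, 0.0, 0.0, -1]
[-0.0043, -0.0024, 0.0, 0.0, 0.0, 0.0, -1]
[-0.0043, -0.0024, 0.0, 0.0, 0.0, 0.0, -1]
[-0.0043, -0.0024, 0.0, 0.0, 0.0, 0.0, -1]
```

View pics/t1c.png

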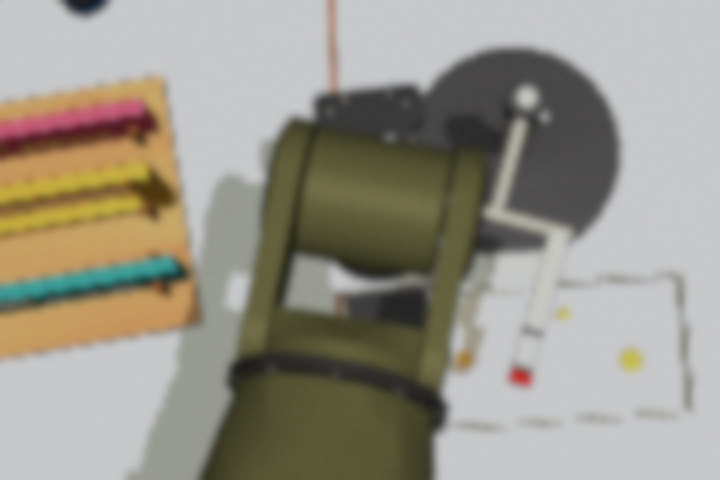

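The arm is swinging with the push. The visible tip is at (521,377) in the crop, with roughly 0.2 to 0.25 rad still to go. I'll push on to the stop.

Call:
jog_arm(
  motion=[
    [-0.004, -0.003, 0, 0, 0, 0.009, -1],
    [-0.0037, -0.0032, 0, 0, 0, 0.009, -1],
    [-0.0037, -0.0032, 0, 0, 0, 0.009, -1],
    [-0.0039, -0.0028, 0, 0, 0, 0, -1],
    [-0.0039, -0.0028, 0, 0, 0, 0, -1],
  ],
)

```text
time_s: 4.15
ee_pos: [0.4648, -0.0824, 0.2255]
eef_rot: [3.141, 0.0, 1.631]
force: [0.3, 0.1, 1.2]
grip_width: 0.0004
grip_force: 0.4
```

Call:
jog_arm(
  motion=[
    [-0.0039, -0.0025, 0, 0, 0, 0, -1],
    [-0.004, -0.002, 0, 0, 0, 0, -1],
    [-0.003, -0.001, 0, 0, 0, 0, -1],
    [0, 0, 0, 0, 0, 0, -1],
  ],
)

```text
time_s: 4.55
ee_pos: [0.46, -0.0936, 0.2254]
eef_rot: [-3.141, 0.0, 1.63]
force: [0.3, -0.1, 0.6]
grip_width: 0.0006
grip_force: 0.0
```

Call:
jog_arm(
  motion=[
    [-0.003, 0, 0, 0, 0, 0, -1],
    [-0.002, 0, 0, 0, 0, 0, -1],
    [0, 0, 0, 0, 0, 0, -1],
  ],
)

```text
time_s: 4.85
ee_pos: [0.4605, -0.0984, 0.2254]
eef_rot: [-3.142, 0.0, 1.631]
force: [-0.3, 0.8, -0.3]
grip_width: 0.0006
grip_force: 0.0
```

Call:
jog_arm(
  motion=[
    [-0.002, 0, 0, 0, 0, 0, -1],
    [-0.002, 0, 0, 0, 0, 0, -1],
    [0, 0, 0, 0, 0, 0, -1],
  ],
)

```text
time_s: 5.15
ee_pos: [0.4607, -0.1021, 0.2254]
eef_rot: [-3.141, -0.001, 1.631]
force: [-1.5, 2.8, 0.4]
grip_width: 0.0004
grip_force: 1.5
```

Call:
jog_arm(
  motion=[
    [-0.002, 0, 0, 0, 0, 0, -1],
    [-0.001, 0, 0, 0, 0, 0, -1],
    [0, 0, 0, 0, 0, 0, -1],
  ],
)

```text
time_s: 5.45
ee_pos: [0.4606, -0.1026, 0.2254]
eef_rot: [-3.141, -0.006, 1.632]
force: [-3.1, 24.7, 3.9]
grip_width: 0.0003
grip_force: 12.3
```

Run:
```python
from h import *
a=snap('top','t2.png')[205:325,210:390]; cv2.imwrite('pics/t2c.png',cv2.resize(a[:,:,::-1],(720,480),interpolation=cv2.INTER_CUBIC))
p=w2px('top',[[*own(-.181,y,q),.23] for q in(0,.05,.1) for y in(.045,-.045)]); print(((p-[210,205]+.5)*4-.5).round(1)); print(ctrl.get_obs()['force'])
```

```text
[[476.7 370.6]
 [609.5 361.7]
 [463.2 367.8]
 [596.3 365.6]
 [449.8 364.4]
 [582.9 368.8]]
[-4.22654893 24.30234354  3.33490414]
```

View pics/t2c.png

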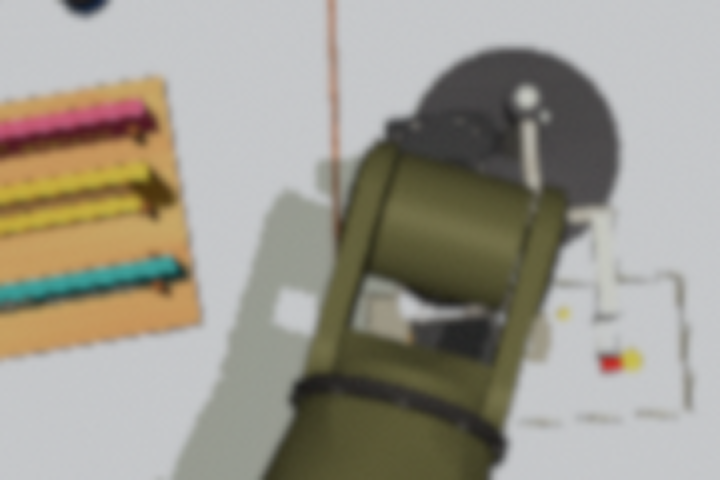

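The force reached 24.7 N at the stop, and the visible tip at (610,363) matches the prediction for joint 0, (609.5,362). The arm is at its stop, so I'll retreat and head to the frame.

Call:
jog_arm(
  motion=[
    [0.003, 0, 0, 0, 0, 0, -1],
    [0.02, 0, 0, 0, 0, 0, -1],
    [0.02, 0, 0, 0, 0, 0, -1],
    [0, 0, -0.04, 0, 0, 0, -1],
    [0, 0, -0.035, 0, 0, 0, 0.5],
  ],
)

```text
time_s: 6.0
ee_pos: [0.4582, -0.0621, 0.3017]
eef_rot: [-3.141, 0.0, 1.632]
force: [1.1, 0.2, 0.2]
grip_width: 0.0053
grip_force: 0.0
```

Run:
```python
from h import *
plan([(.53,.2035,.30,1.709,6),(.53,.2035,.161,1.709,6)],1)
```

```text
at [ 0.4582 -0.0621  0.3017] [-3.1413e+00  4.0000e-04  1.6316e+00] F [1.1 0.2 0.2] t 6.0 0.005343400366762415
[0.0435, 0.0146, 0.0003, -0.0001, 0.0001, -0.0129, 1]
[0.0433, 0.0152, 0.0003, -0.0001, 0.0001, -0.0129, 1]
[0.0431, 0.0158, 0.0003, -0.0001, 0.0001, -0.0129, 1]
[0.0429, 0.0163, 0.0003, -0.0001, 0.0001, -0.0129, 1]
[0.0426, 0.0169, 0.0003, -0.0001, 0.0001, -0.0129, 1]
[0.0424, 0.0174, 0.0003, -0.0001, 0.0001, -0.0129, 1]
[0.0, 0.0, 0.0231, 0.0, 0.0, 0.0, 1]
[0.0, 0.0, 0.0231, 0.0, 0.0, 0.0, 1]
[0.0, 0.0, 0.0231, 0.0, 0.0, 0.0, 1]
[0.0, 0.0, 0.0231, 0.0, 0.0, 0.0, 1]
[0.0, 0.0, 0.0231, 0.0, 0.0, 0.0, 1]
[0.0, 0.0, 0.0231, 0.0, 0.0, 0.0, 1]
```

Call:
jog_arm(
  motion=[
    [0.0435, 0.0146, 0, 0, 0, -0.013, 1],
    [0.0433, 0.0152, 0, 0, 0, -0.013, 1],
    [0.0431, 0.0158, 0, 0, 0, -0.013, 1],
    [0.043, 0.0163, 0, 0, 0, -0.013, 1],
    [0.0426, 0.0169, 0, 0, 0, -0.013, 1],
  ],
)

```text
time_s: 6.5
ee_pos: [0.5187, 0.1609, 0.3006]
eef_rot: [3.141, 0.0, 1.696]
force: [0.7, -0.5, 0.2]
grip_width: 0.045
grip_force: 0.0
```

Call:
jog_arm(
  motion=[
    [0.0424, 0.0174, 0, 0, 0, -0.013, 1],
    [0, 0, 0, 0, 0, 0, 1],
    [0, 0, 0, 0, 0, 0, 1],
    [0, 0, 0.03, 0, 0, 0, 1],
    [0, 0, 0, 0, 0, 0, 1],
  ],
)

```text
time_s: 7.0
ee_pos: [0.5294, 0.2019, 0.2677]
eef_rot: [-3.137, 0.001, 1.707]
force: [0.0, -0.6, -0.7]
grip_width: 0.0848
grip_force: 0.0
```

Run:
```python
from h import *
plan([(.53,.2035,.161,1.709,4)],1)
a=snap('scene','s1.png')[150:350,330:530]; cv2.imwrite('pics/s1c.png',cv2.resize(a[:,:,::-1],(600,600),interpolation=cv2.INTER_CUBIC))
```

```text
at [0.5294 0.2019 0.2677] [-3.1371e+00  1.1000e-03  1.7074e+00] F [ 0.  -0.6 -0.7] t 7.0 0.08479729665775333
[0.0004, 0.0003, 0.0267, -0.0011, 0.0003, -0.0004, 1]
[0.0004, 0.0003, 0.0267, -0.0011, 0.0003, -0.0004, 1]
[0.0004, 0.0003, 0.0267, -0.0011, 0.0003, -0.0004, 1]
[0.0004, 0.0002, 0.0267, -0.0011, 0.0003, -0.0004, 1]
```

View pics/s1c.png

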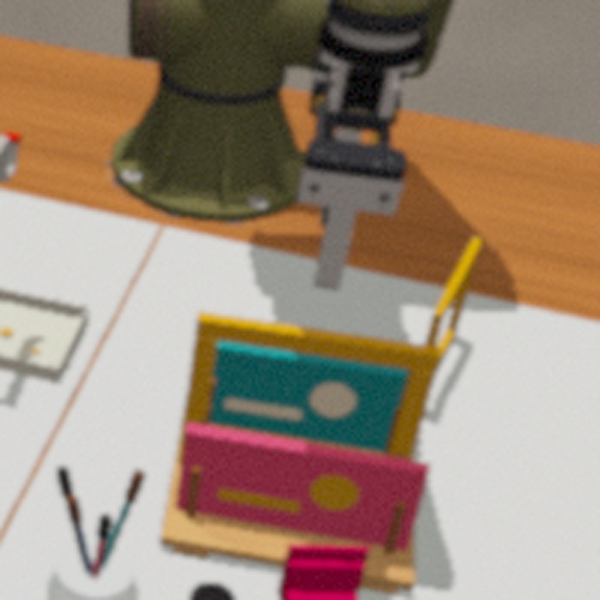

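The finger at about (330,285) is over the rail's middle, which is at about (319,334). Now I'll descend and grasp.

Call:
jog_arm(
  motion=[
    [0.0004, 0.0003, 0.0267, 0, 0, 0, 1],
    [0.0004, 0.0003, 0.0267, 0, 0, 0, 1],
    [0.0004, 0, 0.0267, 0, 0, 0, 1],
    [0.0004, 0, 0.0267, 0, 0, 0, 1],
    [0, 0, 0, 0, 0, 0, 1],
  ],
)

```text
time_s: 7.55
ee_pos: [0.5299, 0.2041, 0.1621]
eef_rot: [-3.138, 0.001, 1.708]
force: [-0.8, -1.2, -0.1]
grip_width: 0.0941
grip_force: 0.0
```

Call:
jog_arm(
  motion=[
    [0, 0, 0, 0, 0, 0, -0.6],
    [0, 0, 0, 0, 0, 0, -0.9],
    [0, 0, 0, 0, 0, 0, -0.9],
    [0, 0, 0, 0, 0, 0, -0.9],
    [0, 0, 0, 0, 0, 0, -0.9],
  ],
  squeeze=8,
)

```text
time_s: 8.05
ee_pos: [0.5308, 0.2051, 0.1642]
eef_rot: [3.141, -0.0, 1.709]
force: [0.1, -0.5, 0.8]
grip_width: 0.0574
grip_force: 0.0
```

Call:
jog_arm(
  motion=[
    [0, 0, 0, 0, 0, 0, -1],
    [0, 0, 0, 0, 0, 0, -1],
    [0, 0, 0, 0, 0, 0, -1],
    [0, 0, 0, 0, 0, 0, -1],
    [0, 0, 0, 0, 0, 0, -1],
  ],
  squeeze=25,
)

```text
time_s: 8.55
ee_pos: [0.5306, 0.2051, 0.1636]
eef_rot: [-3.142, -0.0, 1.709]
force: [-0.5, -0.8, 0.4]
grip_width: 0.0174
grip_force: 0.0
```

Call:
jog_arm(
  motion=[
    [0, 0, 0.001, 0, 0, 0, -1],
    [0, 0, 0.001, 0, 0, 0, -1],
    [0, 0, 0, 0, 0, 0, -1],
    [0, 0, 0, 0, 0, 0, -1],
  ],
  squeeze=30,
)

```text
time_s: 8.95
ee_pos: [0.5312, 0.2052, 0.1631]
eef_rot: [3.139, -0.0, 1.709]
force: [-1.6, -0.9, 11.4]
grip_width: 0.0118
grip_force: 30.0
```

Call:
jog_arm(
  motion=[
    [0, 0, -0.01, 0, 0, 0, -1],
    [0, 0, -0.015, 0, 0, 0, -1],
    [0, 0, -0.02, 0, 0, 0, -1],
    [0, 0, -0.02, 0, 0, 0, -1],
    [0, 0, -0.02, 0, 0, 0, -1],
  ],
)

```text
time_s: 9.45
ee_pos: [0.5305, 0.2051, 0.2476]
eef_rot: [-3.141, 0.0, 1.709]
force: [-0.3, 0.5, -2.3]
grip_width: 0.0114
grip_force: 30.0
```

Call:
jog_arm(
  motion=[
    [0, 0, -0.025, 0, 0, 0, -1],
    [0, 0, -0.02, 0, 0, 0, -1],
    [0, 0, -0.02, 0, 0, 0, -1],
    [0, 0, 0, 0, 0, 0, -1],
    [0, 0, 0, 0, 0, 0, -1],
  ],
)

```text
time_s: 9.95
ee_pos: [0.5305, 0.2051, 0.311]
eef_rot: [-3.141, 0.0, 1.709]
force: [-0.4, -0.1, -2.4]
grip_width: 0.0117
grip_force: 30.0
```

Run:
```python
from h import *
h=own(-.16,0,0); print(h)
plan([],-1)
snap('scene','s2.png'); cv2.imwrite('pics/s2c.png',cv2.resize(cv2.imread('pics/s2.png')[110:350,300:540],(600,600),interpolation=cv2.INTER_CUBIC)); snap('top','t3.png')
```

```text
[ 0.41710367 -0.16475876]
at [0.5305 0.2051 0.311 ] [-3.1411e+00  1.0000e-04  1.7088e+00] F [-0.4 -0.1 -2.4] t 9.95 0.011669907654611626
```

View pics/s2c.png

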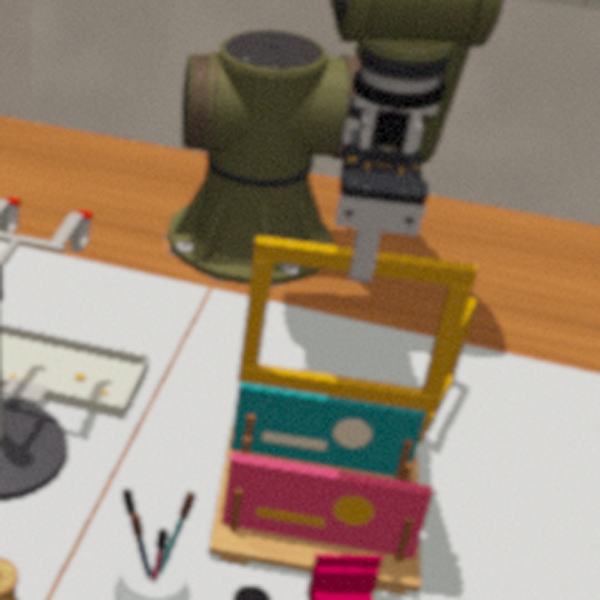

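Run:
```python
from h import *
S=lambda u,v,z: px2w('scene',300+(u+.5)/2.5-.5,110+(v+.5)/2.5-.5,z)
a,b=S(258,238,.338),S(475,265,.338); print(a,b,(a+b)/2,np.linalg.norm(a-b))
m=cv2.imread('pics/t3.png')
B=own(-.222,0,0);print(B)
plan([(.36,.14,.30,1.65,5),(*B,.29,1.607,9),(*B,.246,1.607,3)],-1)
```

```text
[0.54106542 0.10710401 0.338     ] [0.51164513 0.30122243 0.338     ] [0.52635527 0.20416322 0.338     ] 0.19633521269164883
[ 0.35514384 -0.16699027]
at [0.5303 0.205  0.3102] [-3.1396e+00  3.0000e-04  1.7088e+00] F [ 0.1  0.1 -2.2] t 10.05 0.011831266566572598
[-0.0082, -0.0355, 0.0021, -0.0004, 0.0001, 0.0118, -1]
[-0.0086, -0.0354, 0.0021, -0.0004, 0.0001, 0.0118, -1]
[-0.009, -0.0353, 0.0021, -0.0004, 0.0001, 0.0118, -1]
[-0.0094, -0.0352, 0.0021, -0.0004, 0.0001, 0.0118, -1]
[-0.0099, -0.0351, 0.0021, -0.0004, 0.0001, 0.0118, -1]
[-0.034, -0.0032, 0.0011, 0.0, 0.0, 0.0048, -1]
[-0.034, -0.0031, 0.0011, 0.0, 0.0, 0.0048, -1]
[-0.034, -0.0029, 0.0011, 0.0, 0.0, 0.0048, -1]
[-0.034, -0.0028, 0.0011, 0.0, 0.0, 0.0048, -1]
[-0.034, -0.0026, 0.0011, 0.0, 0.0, 0.0048, -1]
[-0.034, -0.0024, 0.0011, 0.0, 0.0, 0.0048, -1]
[-0.034, -0.0023, 0.0011, 0.0, 0.0, 0.0048, -1]
[-0.0341, -0.0021, 0.0011, 0.0, 0.0, 0.0048, -1]
[-0.0341, -0.0019, 0.0011, 0.0, 0.0, 0.0048, -1]
[0.0, 0.0, 0.0147, 0.0, 0.0, -0.0001, -1]
[0.0, 0.0, 0.0147, 0.0, 0.0, -0.0001, -1]
[0.0, 0.0, 0.0147, 0.0, 0.0, -0.0001, -1]
```

Rail centre is at y ≈ 0.204 and the TCP at 0.205, so the grasp is centred within 1 mm.

Call:
jog_arm(
  motion=[
    [-0.008, -0.0355, 0.002, 0, 0, 0.012, -1],
    [-0.0086, -0.0354, 0.002, 0, 0, 0.012, -1],
    [-0.009, -0.0353, 0.002, 0, 0, 0.012, -1],
    [-0.0094, -0.0352, 0.002, 0, 0, 0.012, -1],
    [-0.0099, -0.0351, 0.002, 0, 0, 0.012, -1],
  ],
)

```text
time_s: 10.55
ee_pos: [0.3587, 0.1398, 0.3004]
eef_rot: [-3.14, 0.0, 1.648]
force: [0.2, 0.1, -1.6]
grip_width: 0.012
grip_force: 30.0
```

Call:
jog_arm(
  motion=[
    [-0.034, -0.003, 0.001, 0, 0, 0.005, -1],
    [-0.034, -0.003, 0.001, 0, 0, 0.005, -1],
    [-0.034, -0.003, 0.001, 0, 0, 0.005, -1],
    [-0.034, -0.003, 0.001, 0, 0, 0.005, -1],
    [-0.034, -0.003, 0.001, 0, 0, 0.005, -1],
  ],
)

```text
time_s: 11.05
ee_pos: [0.3564, -0.0315, 0.2959]
eef_rot: [-3.141, -0.0, 1.624]
force: [0.9, -0.1, -1.5]
grip_width: 0.0113
grip_force: 30.0
```

Call:
jog_arm(
  motion=[
    [-0.034, -0.0025, 0.001, 0, 0, 0.005, -1],
    [-0.034, -0.0025, 0.001, 0, 0, 0.005, -1],
    [-0.034, -0.002, 0.001, 0, 0, 0.005, -1],
    [-0.034, -0.002, 0.001, 0, 0, 0.005, -1],
    [0, 0, 0, 0, 0, 0, -1],
  ],
)

```text
time_s: 11.55
ee_pos: [0.3535, -0.169, 0.2914]
eef_rot: [-3.139, -0.001, 1.6]
force: [-0.5, -0.2, -1.0]
grip_width: 0.0117
grip_force: 30.0
```

Run:
```python
from h import *
B=own(-.222,0,0);C=own(-.16,0,0)
plan([(*B,.246,1.607,4),(*C,.246,1.607,8)],-1)
snap('scene','s3.png'); cv2.imwrite('pics/s3c.png',cv2.resize(cv2.imread('pics/s3.png')[120:300,240:440],(666,600),interpolation=cv2.INTER_CUBIC)); snap('top','t4.png')
```

```text
at [ 0.3535 -0.169   0.2914] [-3.1395e+00 -7.0000e-04  1.6003e+00] F [-0.5 -0.2 -1. ] t 11.55 0.011650455796663147
[0.0005, 0.0005, 0.0113, -0.0005, -0.0002, -0.0017, -1]
[0.0005, 0.0004, 0.0113, -0.0005, -0.0002, -0.0017, -1]
[0.0005, 0.0004, 0.0113, -0.0005, -0.0002, -0.0017, -1]
[0.0005, 0.0004, 0.0113, -0.0005, -0.0002, -0.0017, -1]
[0.0, 0.0078, 0.0, 0.0, 0.0, 0.0, -1]
[0.0, 0.0078, 0.0, 0.0, 0.0, 0.0, -1]
[0.0, 0.0078, 0.0, 0.0, 0.0, 0.0, -1]
[0.0, 0.0078, 0.0, 0.0, 0.0, 0.0, -1]
[0.0, 0.0078, 0.0, 0.0, 0.0, 0.0, -1]
[0.0, 0.0078, 0.0, 0.0, 0.0, 0.0, -1]
[0.0, 0.0078, 0.0, 0.0, 0.0, 0.0, -1]
[0.0, 0.0078, 0.0, 0.0, 0.0, 0.0, -1]
```

View pics/s3c.png

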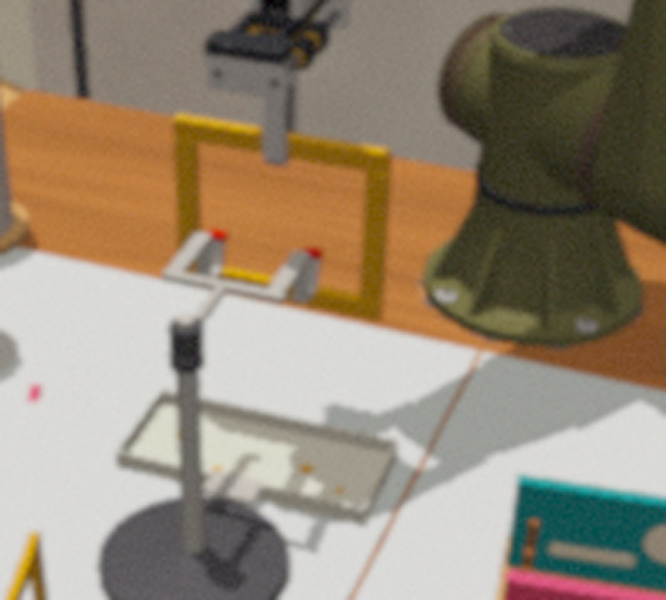

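The frame hangs upright outside the hooks. The red tips are at crop (219,235) and (314,252). I'll check them against the predicted positions.

Run:
```python
from h import *
S=lambda u,v,z: px2w('scene',240+(u+.5)/3.33-.5,120+(v+.5)/3.333-.5,z)
print(S(219,235,.232),S(314,252,.232),own(-.181,-.045,0),own(-.181,.045,0))
im=ctrl.camera('top').astype(int)
m=((im[...,0]>130)&(im[...,1]<80)&(im[...,2]<80)).astype(np.uint8); m[:240]=0;m[340:]=0;m[:,:280]=0;m[:,400:]=0
n,l,s,c=cv2.connectedComponentsWithStats(m)
for i in range(1,n): print(s[i,4],c[i],px2w('top',*c[i],.232))
```

```text
[ 0.39599271 -0.21106815  0.232     ] [ 0.3915381  -0.12206241  0.232     ] [ 0.39773693 -0.21048544] [ 0.39449763 -0.12054375]
```

Call:
jog_arm(
  motion=[
    [0, 0.0005, 0.0113, 0, 0, -0.002, -1],
    [0.0005, 0.0005, 0.0113, 0, 0, -0.002, -1],
    [0.0005, 0.0005, 0.0113, 0, 0, -0.002, -1],
    [0.0005, 0, 0.011, 0, 0, 0, -1],
    [0, 0, 0, 0, 0, 0, -1],
  ],
)

```text
time_s: 12.2
ee_pos: [0.3551, -0.1644, 0.2461]
eef_rot: [-3.139, -0.001, 1.61]
force: [-0.2, 0.2, -1.2]
grip_width: 0.0123
grip_force: 30.0
```

Predicted and measured tips agree within 2 to 3 mm. I'll take hooks_mid as (0.416, -0.165) and move in.

Call:
jog_arm(
  motion=[
    [-0.0005, 0.0076, 0, 0, 0, 0, -1],
    [-0.0005, 0.0076, 0, 0, 0, 0, -1],
    [-0.0005, 0.0076, 0, 0, 0, 0, -1],
    [-0.0005, 0.0076, 0, 0, 0, 0, -1],
    [0, 0, 0, 0, 0, 0, -1],
  ],
)

```text
time_s: 12.7
ee_pos: [0.3869, -0.1657, 0.2476]
eef_rot: [-3.141, -0.0, 1.61]
force: [1.6, -0.6, -0.9]
grip_width: 0.0119
grip_force: 30.0
```

Call:
jog_arm(
  motion=[
    [-0.0005, 0.0076, 0, 0, 0, 0, -1],
    [-0.0005, 0.0076, 0, 0, 0, 0, -1],
    [-0.0005, 0.0076, 0, 0, 0, 0, -1],
    [0, 0.0076, 0, 0, 0, 0, -1],
    [0, 0, 0, 0, 0, 0, -1],
  ],
)

```text
time_s: 13.2
ee_pos: [0.4172, -0.166, 0.2476]
eef_rot: [-3.141, -0.0, 1.61]
force: [0.2, 0.2, -1.9]
grip_width: 0.0116
grip_force: 30.0
```

Run:
```python
from h import *
plan([(.416,-.165,.198,1.607,8)],-1)
snap('scene','s4.png'); cv2.imwrite('pics/s4c.png',cv2.resize(cv2.imread('pics/s4.png')[140:260,260:400],(700,600),interpolation=cv2.INTER_CUBIC))
```

```text
at [ 0.4172 -0.166   0.2476] [-3.1414e+00 -2.0000e-04  1.6102e+00] F [ 0.2  0.2 -1.9] t 13.2 0.01158445075468316
[0.0001, -0.0001, 0.0062, 0.0, 0.0, 0.0004, -1]
[0.0001, -0.0001, 0.0062, 0.0, 0.0, 0.0004, -1]
[0.0001, -0.0001, 0.0062, 0.0, 0.0, 0.0004, -1]
[0.0001, -0.0001, 0.0062, 0.0, 0.0, 0.0004, -1]
[0.0001, -0.0001, 0.0062, 0.0, 0.0, 0.0004, -1]
[0.0001, -0.0001, 0.0062, 0.0, 0.0, 0.0004, -1]
[0.0001, -0.0001, 0.0062, 0.0, 0.0, 0.0004, -1]
[0.0001, -0.0001, 0.0062, 0.0, 0.0, 0.0004, -1]
```

View pics/s4c.png

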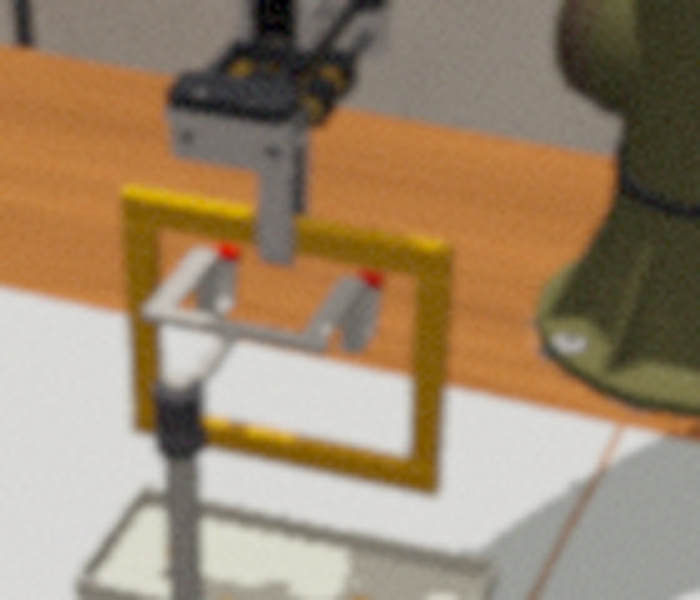

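I've used all my picture views. This one shows both tips passed under the rail, with the fingers centred between the hooks. I'll lower the frame using the force readings as a guide.

Call:
jog_arm(
  motion=[
    [0.0005, -0.001, 0.006, 0, 0, 0, -1],
    [0, 0, 0.006, 0, 0, 0, -1],
    [0, 0, 0.006, 0, 0, 0, -1],
    [0, 0, 0.006, 0, 0, 0, -1],
    [0, 0, 0, 0, 0, 0, -1],
  ],
)

```text
time_s: 13.75
ee_pos: [0.4151, -0.1655, 0.2228]
eef_rot: [-3.14, -0.001, 1.61]
force: [0.7, -0.3, -1.9]
grip_width: 0.0117
grip_force: 30.0
```

Call:
jog_arm(
  motion=[
    [0, 0, 0.005, 0, 0, 0, -1],
    [0, 0, 0.005, 0, 0, 0, -1],
    [0, 0, 0.005, 0, 0, 0, -1],
    [0, 0, 0.003, 0, 0, 0, -1],
    [0, 0, 0, 0, 0, 0, -1],
  ],
)

```text
time_s: 14.25
ee_pos: [0.4153, -0.1655, 0.2053]
eef_rot: [-3.141, -0.0, 1.61]
force: [-0.3, 1.0, -1.4]
grip_width: 0.0119
grip_force: 30.0
```

Call:
jog_arm(
  motion=[
    [0, 0, 0.003, 0, 0, 0, -1],
    [0, 0, 0.002, 0, 0, 0, -1],
    [0, 0, 0.001, 0, 0, 0, -1],
    [0, 0, 0, 0, 0, 0, -1],
  ],
)

```text
time_s: 14.65
ee_pos: [0.4154, -0.1656, 0.1996]
eef_rot: [-3.141, -0.0, 1.61]
force: [-0.1, -0.2, -1.4]
grip_width: 0.0115
grip_force: 30.0
```

Call:
jog_arm(
  motion=[
    [0, 0, 0.001, 0, 0, 0, -1],
    [0, 0, 0.001, 0, 0, 0, -1],
    [0, 0, 0, 0, 0, 0, -1],
  ],
)

```text
time_s: 14.95
ee_pos: [0.4154, -0.1656, 0.1976]
eef_rot: [-3.141, -0.0, 1.61]
force: [-0.3, -0.1, -2.0]
grip_width: 0.0119
grip_force: 30.0
```

Call:
jog_arm(
  motion=[
    [0, 0, 0.001, 0, 0, 0, -1],
    [0, 0, 0.001, 0, 0, 0, -1],
    [0, 0, 0, 0, 0, 0, -1],
  ],
)

```text
time_s: 15.25
ee_pos: [0.4156, -0.1657, 0.1969]
eef_rot: [3.141, 0.001, 1.61]
force: [-5.5, 1.7, 11.9]
grip_width: 0.0118
grip_force: 30.0
```

Call:
jog_arm(
  motion=[
    [0, 0, 0.001, 0, 0, 0, -1],
    [0, 0, 0, 0, 0, 0, -1],
  ],
)

```text
time_s: 15.45
ee_pos: [0.4157, -0.1657, 0.1968]
eef_rot: [3.14, 0.001, 1.61]
force: [-9.5, 3.3, 21.9]
grip_width: 0.0116
grip_force: 30.0
```

The frame seats at the expected height, TCP 0.197. I'll relieve the load, shift 1 mm outward, re-seat lightly and release.

Call:
jog_arm(
  motion=[
    [0, 0, -0.0025, 0, 0, 0, -1],
    [0, -0.001, -0.001, 0, 0, 0, -1],
    [0, 0, 0.001, 0, 0, 0, -1],
    [0, 0, 0.0006, 0, 0, 0, -1],
    [0, 0, 0, 0, 0, 0, -1],
  ],
)

```text
time_s: 15.95
ee_pos: [0.4145, -0.1657, 0.197]
eef_rot: [3.141, 0.0, 1.61]
force: [-3.2, 0.6, 7.1]
grip_width: 0.0122
grip_force: 30.0
```

Run:
```python
from h import *
plan([],-1)
```

```text
at [ 0.4145 -0.1657  0.197 ] [3.1415e+00 2.0000e-04 1.6098e+00] F [-3.2  0.6  7.1] t 15.95 0.012155239541381995
```

Call:
jog_arm(
  motion=[
    [0, 0, 0, 0, 0, 0, -0.65],
    [0, 0, 0, 0, 0, 0, -0.6],
    [0, 0, 0, 0, 0, 0, -0.4],
    [0, 0, 0, 0, 0, 0, -0.3],
    [0, 0, 0, 0, 0, 0, -0.3],
  ],
)

```text
time_s: 16.45
ee_pos: [0.4145, -0.1656, 0.1966]
eef_rot: [-3.141, -0.0, 1.61]
force: [0.5, 0.6, -0.9]
grip_width: 0.0324
grip_force: 0.0
```

Call:
jog_arm(
  motion=[
    [0, 0, 0, 0, 0, 0, -0.3],
    [0, 0, -0.01, 0, 0, 0, -0.3],
    [0, 0, -0.015, 0, 0, 0, -0.3],
    [0, 0, -0.02, 0, 0, 0, -0.3],
    [0, 0, -0.03, 0, 0, 0, -0.3],
  ],
)

```text
time_s: 16.95
ee_pos: [0.414, -0.1654, 0.2723]
eef_rot: [-3.14, -0.001, 1.61]
force: [-0.1, -0.4, 0.1]
grip_width: 0.033
grip_force: 0.0
```

Call:
jog_arm(
  motion=[
    [0, 0, -0.04, 0, 0, 0, -0.3],
    [0, 0, -0.04, 0, 0, 0, -0.3],
    [0, -0.03, -0.04, 0, 0, 0, -0.3],
    [0.04, -0.03, -0.04, 0, 0, 0, -0.3],
    [0.045, -0.03, 0, 0, 0, 0, -0.3],
  ],
)

```text
time_s: 17.45
ee_pos: [0.3298, -0.096, 0.4266]
eef_rot: [3.137, 0.002, 1.607]
force: [0.4, 1.1, 0.0]
grip_width: 0.0328
grip_force: 0.0
```

Call:
jog_arm(
  motion=[
    [0.045, 0, 0, 0, 0, 0, -0.3],
    [0.045, 0, 0, 0, 0, 0, -0.3],
    [0.045, 0, 0, 0, 0, 0, -0.3],
    [0.045, 0, 0, 0, 0, 0, -0.3],
    [0, 0, 0, 0, 0, 0, -0.3],
  ],
)

```text
time_s: 17.95
ee_pos: [0.3224, 0.088, 0.4236]
eef_rot: [3.141, -0.001, 1.617]
force: [0.2, -1.1, 0.2]
grip_width: 0.0329
grip_force: 0.0
```

Run:
```python
from h import *
plan([],-1)
h=np.array([.4155,-.1655]); c,s=np.cos(.038),np.sin(.038)
P=lambda x,y,z:[h[0]+c*x-s*y,h[1]+s*x+c*y,z]
# expected frame outline (outer, both faces) and fit check by gold mask
for n in('top','scene'):
    im=snap(n,n+'_end.png'); hsv=cv2.cvtColor(im,cv2.COLOR_RGB2HSV)
    m=cv2.inRange(hsv,(18,130,70),(32,255,255))
    def sil(dx,dy,dz):
        k=np.zeros(m.shape,np.uint8)
        for x in(-.006,0,.006):
            o=w2px(n,[P(x+dx,y+dy,z+dz) for y,z in((-.1,.054),(.1,.054),(.1,.224),(-.1,.224))])
            i=w2px(n,[P(x+dx,y+dy,z+dz) for y,z in((-.08,.074),(.08,.074),(.08,.204),(-.08,.204))])
            q=np.zeros_like(k); cv2.fillPoly(q,[np.round(o*16).astype(np.int32)],1,shift=4); cv2.fillPoly(q,[np.round(i*16).astype(np.int32)],0,shift=4); k|=q
        return k
    best=max(((lambda k:((k>0)&(m>0)).sum()/((k>0)|((m>0)&(big>0))).sum())(sil(dx,dy,dz)),dx,dy,dz)
      for big in[cv2.dilate(sil(0,0,0),np.ones((15,15)))] for dx in np.arange(-.012,.013,.004) for dy in np.arange(-.012,.013,.003) for dz in np.arange(-.012,.013,.004))
    print(n,best)
```

```text
at [0.3224 0.088  0.4236] [ 3.1408e+00 -7.0000e-04  1.6173e+00] F [ 0.2 -1.1  0.2] t 17.95 0.032902233140620935
top (np.float64(0.3962703962703963), np.float64(0.0), np.float64(-0.0030000000000000027), np.float64(-0.008))
scene (np.float64(0.5845410628019324), np.float64(-0.012), np.float64(-0.006000000000000002), np.float64(-0.004))
```

Run:
```python
from h import *
h=np.array([.4155,-.1655]); c,s=np.cos(.038),np.sin(.038)
P=lambda x,y,z:[h[0]+c*x-s*y,h[1]+s*x+c*y,z]
for n in('scene','top'):
    im=cv2.imread('pics/%s_end.png'%n); hsv=cv2.cvtColor(im,cv2.COLOR_BGR2HSV)
    m=cv2.inRange(hsv,(15,110,50),(34,255,255))
    allp=w2px(n,[P(x,y,z) for x in(-.006,.006) for y in(-.1,.1) for z in(.054,.224)])
    lo=allp.min(0).astype(int)-12; hi=allp.max(0).astype(int)+12
    k=np.zeros_like(m); k[lo[1]:hi[1],lo[0]:hi[0]]=m[lo[1]:hi[1],lo[0]:hi[0]]
    k=cv2.morphologyEx(k,cv2.MORPH_OPEN,np.ones((2,2)))
    N,l,st,ce=cv2.connectedComponentsWithStats(k)
    print(n,'pred',allp.round(1).tolist()); print([st[i].tolist() for i in range(1,N) if st[i,4]>15])
    k=np.isin(l,[i for i in range(1,N) if st[i,4]>30]).astype(np.uint8)
    hull=cv2.convexHull(cv2.findNonZero(k)); print(cv2.approxPolyDP(hull,3,True)[:,0].tolist())
    if n=='scene':
        for r in range(lo[1],hi[1],2): print(''.join('#' if v else '.' for v in m[r,lo[0]:hi[0]]))
```

```text
scene pred [[288.7, 237.7], [286.4, 191.7], [348.1, 250.9], [350.5, 203.8], [287.2, 239.8], [284.8, 193.6], [347.0, 253.1], [349.2, 205.9]]
[[304, 181, 11, 10, 52], [289, 184, 14, 5, 32], [285, 190, 11, 14, 91], [304, 195, 22, 11, 180], [301, 201, 55, 52, 669], [288, 205, 6, 36, 135]]
[[347, 252], [290, 239], [285, 201], [289, 185], [310, 181], [353, 204], [355, 216]]
#.##.##....#.##......###..##.#.#...#...#.###.#.#.#.#.......##...#.....#..##.#.#.#.....#..#
.#.....##..#...#....#..#.#####..##..##.#..#.##.##...##..##...##..##..##.#.##...##.##.....#
....##..#####.###.##....#...#....#####.###........##.#.#...######.....#...##..#.#..##..#.#
#.#.#.....#.##.###.#####..#.#..###.#.#####.#...####...#..#..#...#####....####..#..........
.#..#....#.#.#..##....#.######....#####.#..#.#...##.##...#.##..#.....######.##..#####.....
#.#..#...#....##.#...#................##.####.#.#..#......#..###.####..#.#.#...#####..#.#.
###..#.......#########................#...####.#.#.#....#.#.#....##.#...#..#.#.#....##.#.#
..#.....#...###########................#.#.#...###....##............####.#...####..#...#..
.
[... 2696 characters left out ...]
................................
..........................................................................................
..........................................................................................
..........................................................................................
...........................................................##.............................
..........................................................................................
top pred [[375.3, 292.0], [381.8, 288.8], [309.6, 296.6], [308.5, 293.8], [374.9, 288.1], [381.5, 284.4], [309.4, 292.6], [308.2, 289.4]]
[[310, 287, 72, 11, 401]]
[[381, 287], [369, 297], [310, 294], [313, 290]]
```

The frame outline matches the predicted hung pose within about 1 px in both views, straight and at z = 0.054. One last check that the arm is at its stop and the boards haven't moved, then I'll hand in.

Run:
```python
from h import *
def tips(f):
    im=cv2.imread('pics/'+f).astype(int); m=((im[...,2]>im[...,1]+50)&(im[...,2]>im[...,0]+50)&(im[...,1]<im[...,0]+25)).astype(np.uint8)
    m[:270]=0;m[310:]=0;m[:,:310]=0;m[:,390:]=0
    n,l,s,c=cv2.connectedComponentsWithStats(m); return [(int(s[i,4]),c[i].round(1).tolist()) for i in range(1,n) if s[i,4]>4]
print(tips('t2.png'),tips('top_end.png'),w2px('top',[[*own(-.181,y,0),.232] for y in(.045,-.045)]))
a,b=[cv2.imread('pics/'+f) for f in('t0.png','top_end.png')]
d=(cv2.GaussianBlur(cv2.absdiff(a,b).max(2),(5,5),0)>40).astype(np.uint8)
n,l,s,c=cv2.connectedComponentsWithStats(d); print([s[i].tolist() for i in range(1,n) if s[i,4]>15])
```

```text
[(16, [362.0, 295.6])] [(16, [362.0, 295.6]), (18, [329.0, 297.7])] [[328.81332418 297.24442019]
 [362.06470776 295.01007907]]
[[312, 232, 27, 27, 197], [331, 235, 29, 27, 217], [176, 247, 79, 20, 660], [272, 248, 20, 17, 125], [300, 248, 11, 12, 40], [290, 268, 19, 21, 129], [303, 268, 78, 33, 784], [183, 285, 86, 195, 8910], [27, 355, 175, 125, 13969], [267, 386, 21, 13, 151], [279, 394, 22, 11, 177], [226, 406, 11, 19, 120], [279, 412, 33, 18, 353], [316, 413, 7, 5, 23], [16, 422, 11, 15, 116], [324, 422, 7, 22, 75], [12, 439, 13, 8, 64], [197, 439, 10, 7, 55], [315, 443, 10, 8, 50], [312, 445, 23, 30, 344], [261, 456, 12, 24, 95], [193, 470, 16, 10, 132]]
```

The tip is at the same pixel as when the arm was at the stop, and the only other changes are the arm, the frame and the robot with its shadow.

```bash
python3 -c "
from station import ctrl
print(ctrl.hand_in())"
```

```text
the job is handed in; nothing more can be done
None
```

The drying arm is at its stop over the tray, and the gold frame hangs straight, centred and released in both hooks; the job is handed in at about 18 s, and the final pictures show nothing else on the table moved.

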